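# Lock the bayonet cap on the filter housing

## Robot

A 7-joint arm with a two-finger parallel gripper is mounted at the origin on a cart in front of the work surface, level with it; the furniture and walls round the work are solid. World frame = base frame: x ahead of the robot, y to its left, z up, the work surface at z = 0. Lengths are in m, angles in degrees, forces in N, time in s.
With the tool pointing down it reaches from about 0.4 to 0.85 m from the base axis. Payload 10.4 kg.
Tool frame: the origin (TCP) lies where the fingers leave the gripper's body, on its centre line; the fingertips stand 73 mm ahead of it and the grasp point (between the pads) lies 54 mm ahead of it; z points along the fingers, y is the line along which they close (so a half turn about z gives the same grasp; the last joint's range is limited). The gripper opens to 85 mm and grips with 20 to 120 N. Pads are 22 mm wide; open, the fingers measure 114 mm over their backs; the gripper's body (76 mm by 85 mm) begins 54 mm behind the grasp point. The pads swing forward as they close: fully open they stand 13 mm farther back than shut.
Start: joints at [-74.977, 19.034, -3.707, 83.658, 1.238, 77.344, -5.071], TCP at [0.176, 0.6, 0.304] pointing down, gripper open.
Joint ranges: [-148.97, 148.97], [-28.65, 121.19], [-84.17, 76.75], [9.2, 138.47], [-72.65, 252.65], [3.7, 117.97], [-149.18, 149.18]. Speed limits (degrees/s): [127.2, 127.2, 159.86, 159.86, 180, 180, 180].

## Interface

Orientations are given as a 3x3 rotation matrix whose columns are the frame's x, y, z axes.
In Python, from plant import env, grip, kinematics, readout, eyes, job gives the robot as it stands. The module is installed in compiled form; this text tells all that it offers. Calls block until the motion is done:
- env.move_to(position, orientation): joint-space move of the TCP to a pose.
- env.line_to(position, frame=None, speed=0.15, force_limit=None): straight line of the TCP; frame=None keeps the orientation; speed is the mean speed in m/s. With force_limit (N) it stops when the force on the tool has changed by that much, and returns True; else False.
- env.move_j(angles): joint-space move.
- grip(opening, grip_force=None): opening from 0.0 (shut) to 1.0 (fully open); grip_force is the grip in N (None keeps the last); returns when the fingers have stopped.
- env.pause(seconds).
- kinematics.inverse_kinematics(position, orientation): joint angles nearest the present ones, or None.
- readout.read_state(): the state.
- eyes.camera(name): name is "side" or "top"; returns a dict with "pixels" (400x640x3 uint8, red, green, blue), "range_z" (400x640 float32, m along the optical axis (not along the pixel's ray), 0 where there is no reading), "fx", "fy", "cx", "cy" (pixels), "eye" and "orientation" of the camera in the world. Camera axes: x right, y down, z forward; pixel columns grow to the right and rows downward; lengths in m; the calibration is good to about 2 mm. A picture is of the moment at which its call begins.
A pose or a line that the arm cannot do raises env.IKError and nothing moves.
- job.finish_job(): hands the job in; it is judged then, once.
The state is a dict: "clock": time; "joints": joint angles; "joint_velocities": joint speeds; "joint_torque": joint torques, N m; "tool_pos": TCP position; "eef_rot": TCP orientation; "force": force on the tool from outside, world axes, zero at the start; "torque": the same for the moment, N m; "grip_width": opening from 0.0 (shut) to 1.0 (fully open); "gripper_force": force on a finger pad.
Only numpy, scipy, OpenCV 4.12 (cv2) and the standard library are available. Lean on these libraries where they do the work, as an engineer would, in place of code of your own. Each camera call takes 0.05 s, during which the arm holds its last target. There are 200 camera calls.

## Task

Close the steriliser's filter housing: take the loose grey bayonet cap by its grip bar, lower it so that its two lugs pass down through the two notches in the housing's collar, press it gently down against the spring inside and, keeping it pressed, turn it clockwise (seen from above) about a quarter turn until its lugs click up into the locking recesses. Where exactly it clicks differs from housing to housing and has to be felt: too little or too much turn leaves the cap unlocked. Do not force the cap, leave it level and locked when you let go, and do not push the marker, the cartons or the clamp about.

Things in the scene. Friction and masses are not known exactly. Their poses are not given: they have to be found in the camera images.
- housing: Filter housing: round aluminium pot fixed on the table, 94 mm in diameter on a 120 mm flange, 60 mm high, open on top. Origin on its axis at table level, z up. A short brass stub at its foot and the two notches of its collar lie on its x axis (stub at +x, notches at +x and -x).
- collar (a point): Centre of the collar's top face, 60 mm above the table (axes as the housing's). The collar is 10 mm high, its round bore 64 mm across, with two notches cut right through at the housing's +x and -x sides, 14 mm wide at the bore and reaching 40 mm from the axis. The cap's lugs pass only there, and then turn only clockwise seen from above (to smaller yaw), up to end stops 1.9 rad on.
- track (a point): On the axis, level with the collar's underside, 50 mm up: a lug turns freely while its top is lower. Two hidden locking recesses go 4 mm up from here. Their middle lies 1.0 to 1.5 rad clockwise of the notches, a different, unmeasured angle every time; a lug rises into one only within about 0.07 rad of its middle. Elsewhere the collar stops it. Locked, the cap turns only if pressed down again; tries may be repeated.
- spring_top (a point): Centre of the top of the spring plate inside the housing when nothing presses on it, 46 mm above the table (fixed point). The plate yields straight down by at most 15 mm, pushing up with 2.5 N at first and 0.6 N more per mm: about 8.5 N when the lugs just clear the collar, 6 N when locked.
- cap_grip (a point): Middle of the grip bar, 48 mm above the underside of the loose cap, on its axis; axes as the cap's, z up. The bar is 54 mm long (cap's x), 14 mm thick (cap's y; grip it across this) and spans 28 to 68 mm above the underside. The cap stands upright on the table, about 0.16 kg. Half a turn makes no difference.
- cap: The cap, origin under its centre: grey plug 60 mm in diameter, 28 mm high (lowest 4 mm bevelled), with two steel lugs in line with the bar at +x and -x, out to 38.5 mm from the axis, 10 mm wide, 8 to 14 mm above the underside. Underside above the table: locked 40 mm; under the collar unlocked 36 mm or less; merely in the notches 46 mm. More than 60 N on the housing is forcing it.
- marker_pen: Marker pen, 130 mm long, 18 mm thick, lying between cap and housing; leave where it is. Origin under its centre.
- strips: Carton 60 x 88 x 30 mm behind the work; leave where it is. Origin under its centre.
- blades: Square carton 70 x 70 x 34 mm to the right; leave where it is. Origin under its centre.
- clamp: Haemostat clamp 56 x 110 x 7 mm lying to the left; leave where it is. Origin under its centre.
Things that resemble listed ones, but are neither listed nor needed, are in the scene too. Several things have the shape of the cap; the one meant has the colours described above.

How it is judged (in metres and radians):
On the way, in this order (a step that is already met when the one before it is completed fails the run):
1. the cap is picked up (height (world z) of cap_grip above 0.1 m), for 0.1 s.
2. the cap is pressed down with its lugs through the notches, below the collar (horizontal distance between cap and housing below 0.004 m and z of cap in the frame of housing below 0.0365 m and angle between the x axis of cap and the x axis of housing, either way round below 0.25 rad), for 0.1 s.
3. the cap is turned more than half-way with its lugs under the collar (horizontal distance between cap and housing below 0.004 m and z of cap in the frame of housing below 0.0375 m and angle between the x axis of cap and the x axis of housing, either way round above 0.7 rad), for 0.05 s.
At the end, for the whole second after the job is handed in: The cap is released, at rest and level (within 0.06 rad), on the housing's axis within 4 mm, turned more than 0.85 rad from the notches, its underside 40 mm (within 1.5 mm) above the housing's foot: lugs up in the locking recesses (horizontal distance between cap and housing below 0.004 m and z of cap in the frame of housing between 0.0385 and 0.0415 m and angle between the x axis of cap and the x axis of housing, either way round above 0.85 rad and angle between cap's own z axis and vertical below 0.06 rad and linear speed of cap below 0.01 m/s); the robot touches nothing.
It fails at once if the cap is forced: more than 60 N between cap and housing (contact force between cap and housing above 60 N).
It fails at once if the marker is pushed more than 20 mm (distance of marker_pen from where it was at the start of the episode above 0.02 m).
It fails at once if the strip carton is pushed more than 20 mm (distance of strips from where it was at the start of the episode above 0.02 m).
It fails at once if the blade carton is pushed more than 20 mm (distance of blades from where it was at the start of the episode above 0.02 m).
It fails at once if the clamp is pushed more than 20 mm (distance of clamp from where it was at the start of the episode above 0.02 m).
It also fails if it takes over 67 s, if anything falls off the work surface, if the arm or the gripper's body presses on something with over 40 N, if the wrist force passes 120 N, or if a joint passes its speed limit or range.

## Working session

There is one attempt and no reset: what is moved stays moved. The work goes in short steps, each a Python script; the robot and the scene stay as the last script left them, time stands still between calls to the robot, and variables do not carry over. Pictures are saved under pics/ and viewed, at most 10 in all, crops included, and the job is handed in when it is done.

```bash
mkdir -p pics; ls; python3 - <<'E'
from plant import env, grip, kinematics, readout, eyes, job
import cv2, numpy as np
for n in ("top","side"):
    c=eyes.camera(n)
    cv2.imwrite(f"pics/{n}0.png",c["pixels"][:,:,::-1])
    np.savez(f"{n}0.npz",**c)
    print(n,c["eye"],c["orientation"],c["fx"],c["fy"],c["cx"],c["cy"])
print(readout.read_state())
E
```

```text
pics
top [0.44260909 0.01181318 1.17318439] [[-0.01707941 -0.99358836  0.11176072]
 [-0.9997163   0.01511409 -0.01840882]
 [ 0.01660163 -0.11204343 -0.99356462]] 369.2211162304386 369.2211162304386 318.1165190380395 199.39243553883998
side [0.28743047 0.72202422 0.57590702] [[-0.93849395 -0.18633253  0.29070482]
 [-0.34529185  0.50247217 -0.79265077]
 [ 0.00162554 -0.84427596 -0.5359062 ]] 382.31158645760206 382.31158645760206 320.5413216875498 193.23316381928186
{'clock': 0.1, 'joints': array([-74.97658308,  19.06779227,  -3.70625905,  83.70098163,
         1.2382094 ,  77.34417437,  -5.07086737]), 'joint_velocities': array([-0.00482861, -0.10553167, -0.01827993, -0.11562909, -0.09325633,
        0.03295198,  0.05297834]), 'joint_torque': array([ 1.85624252e-03, -6.26741338e+01,  4.92975768e-02, -3.92431712e+01,
        1.61727320e-02,  6.87134758e-03,  3.24035966e-05]), 'tool_pos': array([0.17554843, 0.59958265, 0.30320329]), 'eef_rot': array([[-9.59717130e-01,  2.80967876e-01, -2.87320317e-04],
       [ 2.80968014e-01,  9.59716328e-01, -1.24286360e-03],
       [-7.34587474e-05, -1.27352531e-03, -9.99999186e-01]]), 'force': array([-0.394536  ,  0.2480065 , -0.26977989]), 'torque': array([-0.03246866,  0.05064532, -0.047304  ]), 'gripper_force': 0.0, 'grip_width': 1.0016741637784905}
```

View pics/top0.png

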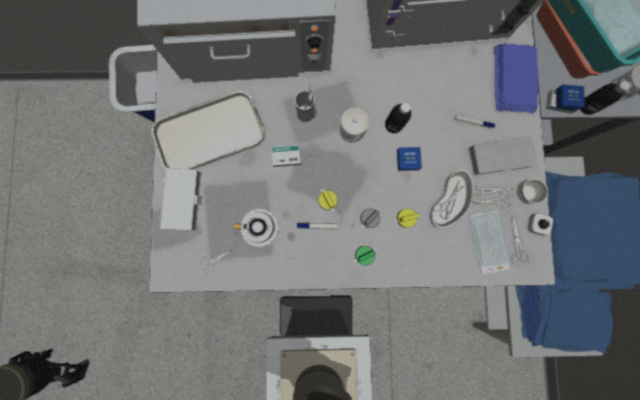

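View pics/side0.png

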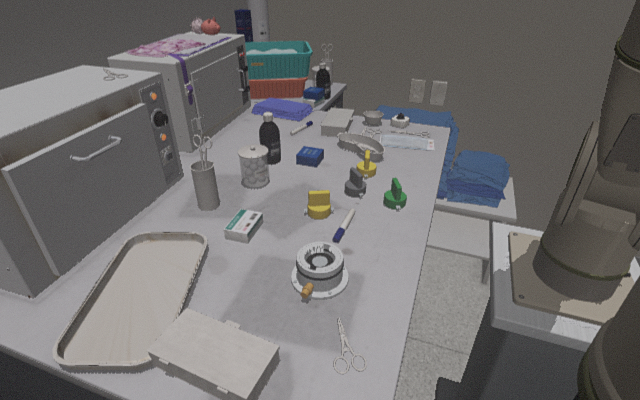

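The top view shows the grey cap at about (370,217), with yellow and green decoys around it. The housing is at (259,228) and its stub points left, at (238,226). In the side view the cap is at (355,183), the housing at (320,262) and the stub at (307,290). Next I'll measure all of these from the point clouds.

```bash
cat > h.py <<'E'
import numpy as np, cv2
def cloud(c):
    v,u=np.mgrid[0:400,0:640]; z=c["range_z"]
    P=np.stack([(u-c["cx"])*z/c["fx"],(v-c["cy"])*z/c["fy"],z],-1)
    W=P@np.asarray(c["orientation"]).T+c["eye"]; W[z<=0]=np.nan
    return W
def circ(p):
    A=np.c_[2*p,np.ones(len(p))]; s=np.linalg.lstsq(A,(p**2).sum(1),rcond=None)[0]
    return s[:2],np.sqrt(s[2]+s[:2]@s[:2])
E
python3 - <<'E'
from h import *
big={}
for n,cp,hp,st in (("top",(370,217),(259,228),(238,226)),("side",(355,183),(320,262),(307,290))):
    c=np.load(n+"0.npz"); W=cloud(c); hsv=cv2.cvtColor(c["pixels"],cv2.COLOR_RGB2HSV)
    for nm,(u,v) in (("cap",cp),("stub",st),("table",(cp[0]+30,cp[1]+25))): print(n,nm,W[v,u].round(4))
    P0=W[cp[1],cp[0],:2]
    d=np.linalg.norm(W[...,:2]-P0,axis=-1)
    m=(d<.05)&(W[...,2]>.058)&(W[...,2]<.08); q=W[m]
    print(n,"bar top n",len(q),"z",np.median(q[:,2]).round(4),"mean",q.mean(0).round(4))
    r=cv2.minAreaRect((q[:,:2]*1000).astype(np.float32)); print("  rect",r)
    w,V=np.linalg.eigh(np.cov(q[:,:2].T)); print("  long axis deg",np.degrees(np.arctan2(V[1,1],V[0,1])), "spread mm",1000*np.sqrt(12*w))
    m=(d<.05)&(W[...,2]>.02)&(W[...,2]<.034); q=W[m]; print("  plug top",len(q),q[:,2].mean().round(4),cv2.minEnclosingCircle((q[:,:2]*1000).astype(np.float32)))
    R=W[hp[1]-25:hp[1]+35,hp[0]-35:hp[0]+35].reshape(-1,3); H=hsv[hp[1]-25:hp[1]+35,hp[0]-35:hp[0]+35].reshape(-1,3)
    q=R[(R[:,2]>.055)&(R[:,2]<.068)]; c0,r0=cv2.minEnclosingCircle((q[:,:2]*1000).astype(np.float32)); print("  collar",len(q),np.median(q[:,2]).round(4),c0,r0)
    f=R[(R[:,2]>.004)&(R[:,2]<.016)];f=f[np.linalg.norm(f[:,:2]*1000-c0,axis=1)<64]; print("  flange z",np.median(f[:,2]) if len(f) else 0,len(f),cv2.minEnclosingCircle((f[:,:2]*1000).astype(np.float32)))
    s=R[(H[:,0]>5)&(H[:,0]<20)&(H[:,1]>120)&(H[:,2]>90)]; sm=np.nanmean(s,0); print("  stub",len(s),sm.round(4),"yaw",np.degrees(np.arctan2(*(sm[:2]*1000-c0)[::-1])))
    x,y=hp; k=8 if n=="top" else 7; a=c["pixels"][y-32:y+38,x-38:x+38]; b=c["pixels"][cp[1]-32:cp[1]+38,cp[0]-38:cp[0]+38]
    big[n]=np.hstack([cv2.resize(i,None,fx=5,fy=4.2*1.19,interpolation=cv2.INTER_CUBIC) for i in (a,b)])
im=np.vstack(list(big.values())); im=cv2.resize(im,(640,600)); cv2.imwrite("pics/crops.png",im[:,:,::-1])
E
```

```text
top cap [ 0.5113 -0.1636  0.0681]
top stub [0.4925 0.2389 0.0295]
top table [ 0.4348 -0.2669  0.0005]
top bar top n 85 z 0.0663 mean [ 0.5122 -0.1712  0.066 ]
  rect ((512.3251953125, -171.4688262939453), (12.810609817504883, 53.92528533935547), 44.17488098144531)
  long axis deg 134.9568193465165 spread mm [13.89215028 54.58676443]
  plug top 208 0.0272 ((511.86407470703125, -171.9416046142578), 30.04370880126953)
  collar 374 0.0588 (488.6424560546875, 176.0725860595703) 46.79252243041992
  flange z 0.0071388760247748095 353 ((489.6241149902344, 177.69761657714844), 61.571407318115234)
  stub 2 [0.4864 0.2374 0.0289] yaw 92.12734793126705
side cap [ 0.5088 -0.1559  0.0378]
side stub [0.4891 0.246  0.0296]
side table [ 0.4147 -0.1225 -0.0013]
side bar top n 83 z 0.0663 mean [ 0.509  -0.1618  0.065 ]
  rect ((510.8148193359375, -165.88900756835938), (13.727035522460938, 54.23660659790039), 44.208534240722656)
  long axis deg 138.07869210795775 spread mm [13.57657122 55.71531104]
  plug top 167 0.0273 ((510.4526672363281, -164.80126953125), 30.22726058959961)
  collar 715 0.0599 (488.2194519042969, 180.69004821777344) 47.50524139404297
  flange z 0.008410667222771395 573 ((487.83074951171875, 181.10018920898438), 59.749359130859375)
  stub 19 [0.4916 0.2413 0.0297] yaw 86.78502419503549
```

View pics/crops.png

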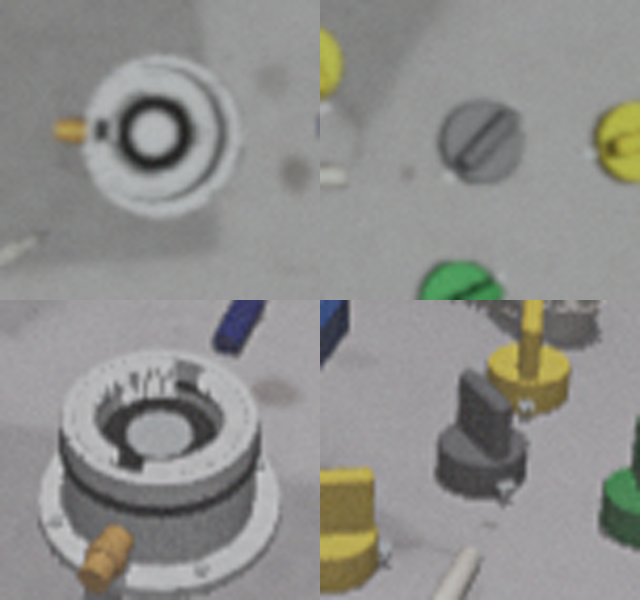

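The crops agree with the given sizes: bar 54 x 14 mm, plug radius 30, collar radius 47, flange radius 60. The notches show in the side crop at (130,460) and (188,370). The two cameras differ by about 4–6 mm in y, so I'll servo the cap relative to the housing within one camera. Next come the notch yaw and the joint-range plan.

```bash
cat >> h.py <<'E'
def plane(c,z):  # intersections of pixel rays with plane z
    v,u=np.mgrid[0:400,0:640]
    d=np.stack([(u-c["cx"])/c["fx"],(v-c["cy"])/c["fy"],np.ones(u.shape)],-1)@np.asarray(c["orientation"]).T
    return c["eye"]+d*((z-c["eye"][2])/d[...,2])[...,None]
def R(a):
    a=np.radians(a); y=np.array([np.cos(a),np.sin(a),0]); z=np.array([0,0,-1.]); return np.c_[np.cross(y,z),y,z]
E
python3 - <<'E'
from h import *
from plant import env,kinematics
from scipy.optimize import least_squares
for n,c0 in (("top",(.4886,.1765)),("side",(.4882,.1807))):
    c=np.load(n+"0.npz"); W=cloud(c); Q=plane(c,.060)[...,:2]; hi=W[...,2]>.055
    rr=np.linalg.norm(Q-c0,axis=-1); m=rr<.0475
    # fit bore + notch model: bore radius 32, slot half width 7 to 40
    q=Q[m]; o=(~hi[m]).astype(float)
    def model(p):
        d=q-p[:2]; r=np.hypot(*d.T); s=np.c_[d@[np.cos(p[2]),np.sin(p[2])],d@[-np.sin(p[2]),np.cos(p[2])]]; e=.0015
        sg=lambda x:1/(1+np.exp(-np.clip(x/e,-40,40)))
        out=np.maximum(sg(.032-r),sg(.007-abs(s[:,1]))*sg(.040-abs(s[:,0])))
        return out*sg(.047-r)-o*(rr[m]<.044)
    best=min((least_squares(model,[*c0,np.radians(a)],x_scale=[.005,.005,.2],diff_step=1e-3) for a in (65,75,85,95,105)),key=lambda s:s.cost)
    print(n,best.x[:2].round(4),np.degrees(best.x[2]),best.cost,o.sum())
    h=cv2.cvtColor(c["pixels"],cv2.COLOR_RGB2HSV); mm=(h[...,0]<22)&(h[...,1]>90)&(np.linalg.norm(W[...,:2]-c0,axis=-1)<.09); s=np.nanmean(W[mm],0)
    print("  stub",mm.sum(),s.round(4),"yaw",np.degrees(np.arctan2(*(s[:2]-best.x[:2])[::-1])))
for p,aa in (((.511,-.168,.25),(45,-135)),((.488,.179,.25),(178,90,80,-2,-92,-100))):
    for a in aa: print(p,a,np.round(kinematics.inverse_kinematics(np.array(p),R(a)),1))
E
```

```text
top [0.4882 0.1762] 86.64304931649299 10.972454153587552 419.0
  stub 21 [0.4917 0.2418 0.028 ] yaw 86.90835561845515
side [0.4877 0.1822] 86.95450160310452 23.68284800570878 541.0
  stub 113 [0.4903 0.2437 0.028 ] yaw 87.57997493663706
(0.511, -0.168, 0.25) 45 [-38.7  16.2  61.1 103.5 -15.1  69.2  71.9]
(0.511, -0.168, 0.25) -135 [ -42.8   19.    67.3  103.6  -18.6   69.8 -105. ]
(0.488, 0.179, 0.25) 178 [ 34.5  21.7 -70.6 101.   21.5  72.6 136.6]
(0.488, 0.179, 0.25) 90 [-41.3   7.7  17.5 104.6  -2.5  68.1  67. ]
(0.488, 0.179, 0.25) 80 [-42.    7.8  18.3 104.6  -2.6  68.   57.1]
(0.488, 0.179, 0.25) -2 [-47.5   7.8  24.4 104.9  -3.5  68.  -24. ]
(0.488, 0.179, 0.25) -92 [ -51.2    7.9   28.4  105.    -4.1   68.  -113.5]
(0.488, 0.179, 0.25) -100 [ -51.3    8.    28.6  105.    -4.1   68.  -121.4]
```

```bash
python3 - <<'E'
from h import *
from plant import env,grip,readout,eyes
s=readout.read_state
env.move_to([.5115,-.169,.25],R(44.6))
print(env.line_to([.5115,-.169,.107],speed=.12,force_limit=8))
st=s();print(st["clock"],st["tool_pos"],st["force"])
grip(0.0,60); st=s();print(st["grip_width"],st["gripper_force"],st["force"],st["tool_pos"])
env.line_to([.5115,-.169,.25],speed=.12)
st=s();print(st["clock"],st["grip_width"],st["force"],st["gripper_force"])
env.line_to([.488,.179,.25],R(-3.1),speed=.2)
st=s();print(st["clock"],st["tool_pos"],st["joints"].round(1),st["force"])
env.line_to([.488,.179,.185],speed=.1)
env.pause(.3)
st=s();print(st["clock"],st["tool_pos"],st["force"])
ims=[]
for n in ("top","side"):
    c=eyes.camera(n); np.savez(n+"1.npz",**c); ims.append(c["pixels"])
im=np.hstack([cv2.resize(ims[0][188:268,210:310],(400,320)),cv2.resize(ims[1][150:310,220:420],(400,320))]); cv2.imwrite("pics/held.png",im[:,:,::-1])
E
```

```text
False
4.3917 [ 0.51190987 -0.16915273  0.10766422] [0.14676162 0.27516964 1.03185531]
0.15943158634725557 60.32570958137512 [-0.60326104  0.45700252  1.15763195] [ 0.51151995 -0.16899263  0.1070828 ]
6.3833 0.15843862113382287 [ 0.19703656 -0.1088039  -1.48421988] 59.81878638267517
8.275 [0.48812336 0.17814991 0.25001702] [-81.5  13.2  64.4 106.2 -12.8  68.5 -16.1] [-0.66187404 -0.67368807 -1.35193321]
9.375 [0.48813804 0.17916742 0.185337  ] [-0.38626387 -0.10676551 -2.75520863]
```

View pics/held.png

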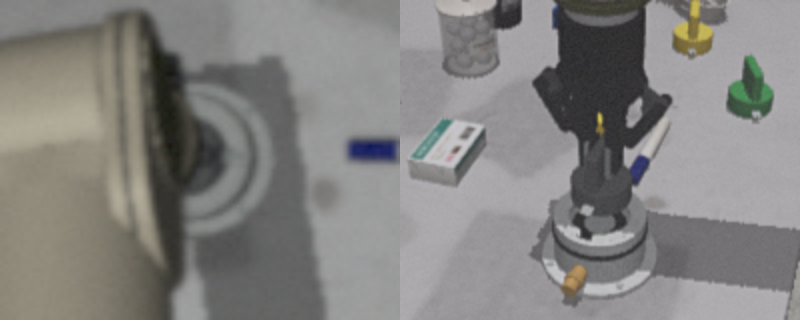

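The cap is held upright above the housing, with its near lug at (588,210) over the near notch at (588,228). Now I'll measure the offset in the side camera using like-for-like cylinder fits.

```bash
cat >> h.py <<'E'
from scipy.optimize import least_squares
def cylfit(W,c0,z0,z1,r):
    d=np.linalg.norm(W[...,:2]-c0,axis=-1); q=W[(d<r+.006)&(d>r-.010)&(W[...,2]>z0)&(W[...,2]<z1)][:,:2]
    s=least_squares(lambda p:np.linalg.norm(q-p,axis=1)-r,c0,loss="soft_l1",f_scale=.001)
    return s.x,len(q),1000*np.median(abs(s.fun))
E
python3 - <<'E'
from h import *
c=np.load("side1.npz");W=cloud(c); c0=np.load("side0.npz");W0=cloud(c0)
for nm,w,z0,z1,r in (("capside",W,.081,.103,.030),("collar",W,.052,.058,.047),("collar0",W0,.052,.058,.047),("pot0",W0,.02,.04,.047)):
    x=np.array([.488,.181])
    for _ in range(3): x,n,e=cylfit(w,x,z0,z1,r)
    print(nm,x.round(4),n,e)
# height map of cap: median z of horizontal plug top; lug pixels: bright, z .084-.094, outside r 30
cx=np.array([.488,.181])
d=np.linalg.norm(W[...,:2]-cx,axis=-1)
m=(d<.036)&(W[...,2]>.1)&(W[...,2]<.112); print("plug top z", np.percentile(W[m][:,2],[10,30,50,70,90]).round(4))
m=(d>.032)&(d<.045)&(W[...,2]>.07)&(W[...,2]<.1); print("lug",m.sum(),W[m].mean(0).round(4))
# same method on standing cap with side0
x=np.array([.5105,-.1655])
for _ in range(3): x,n,e=cylfit(W0,x,.006,.025,.030)
print("cap0",x.round(4),n,e)
T=cloud(np.load("top0.npz")); 
print("table z near housing side", np.nanmedian(W0[(abs(W0[...,0]-.488)<.11)&(abs(W0[...,1]-.3)<.03)][:,2]), "top",np.nanmedian(T[(abs(T[...,0]-.488)<.11)&(abs(T[...,1]-.3)<.03)][:,2]))
E
```

```text
capside [0.4872 0.1785] 243 0.4900913095823335
collar [0.4885 0.1795] 105 0.5580295765285002
collar0 [0.4887 0.1797] 117 0.7124860749782094
pot0 [0.4885 0.1801] 368 0.745930720293303
plug top z [0.1028 0.1055 0.1062 0.1068 0.1077]
lug 18 [0.4885 0.2161 0.0914]
cap0 [ 0.5113 -0.1689] 122 0.8904370584095888
table z near housing side 0.00035203503551256565 top -0.0012488915226058772
```

```bash
cat >> h.py <<'E'
def down(x,y,z,fl,sp=.03,a=None):
    from plant import env,readout
    r=env.line_to([x,y,z],None if a is None else R(a),speed=sp,force_limit=fl)
    st=readout.read_state(); print(round(st["clock"],2),r,st["tool_pos"].round(4),st["force"].round(1),st["torque"].round(2)); return r
E
python3 - <<'E'
from h import *
down(.4893,.1802,.172,8,.05)
r=down(.4893,.1802,.1525,6,.02)
E
```

```text
9.88 False [0.4892 0.18   0.1716] [-0.  -0.8 -2.5] [-0.   -0.03 -0.  ]
11.01 False [0.4893 0.1801 0.1526] [-1.7 -0.8  1.1] [-0.12  0.37  0.06]
```

```bash
python3 - <<'E'
from h import *
r=down(.4893,.1802,.1415,15,.02)
from plant import readout,env
env.pause(.2); st=readout.read_state(); print(st["tool_pos"],st["force"],st["torque"],st["grip_width"])
E
```

```text
11.71 False [0.4895 0.1802 0.1416] [-3.3 -0.9  7.1] [-0.2   0.74  0.01]
[0.4894592  0.18022218 0.14159145] [-3.54684961 -0.83210079  7.48839662] [-0.23457865  0.75709958  0.03042993] 0.15268646248390122
```

```bash
cat >> h.py <<'E'
def yaw():
    from plant import readout
    r=readout.read_state()["eef_rot"]; return np.degrees(np.arctan2(r[1,1],r[0,1]))
E
python3 - <<'E'
from h import *
down(.4890,.1802,.1412,15,.02)
for a in (-8,-18,-33,-48,-56):
    r=down(.4890,.1802,.1412,15,.02,a); print(yaw())
    if r: break
E
```

```text
12.16 False [0.4894 0.1802 0.1414] [-1.7 -1.9  5.9] [-0.21  0.52  0.06]
12.41 False [0.4896 0.1804 0.1415] [-1.  -0.   6.1] [-0.11  0.31 -0.12]
-8.046578042732866
12.73 False [0.4898 0.1805 0.1416] [-0.4 -0.3  6.9] [-0.05  0.17 -0.05]
-18.04224347073575
13.14 False [0.4899 0.1805 0.1416] [-0.7  0.4  7. ] [ 0.06  0.08 -0.02]
-33.02259036871688
13.55 False [0.4899 0.1805 0.1416] [ 0.2 -0.4  6.3] [ 0.11  0.1  -0.11]
-48.02387900978479
13.84 False [0.4899 0.1805 0.1416] [-0.8  0.2  6.5] [ 0.12  0.1  -0.01]
-56.035742315504095
```

```bash
python3 - <<'E'
from h import *
from plant import env,readout
for i in range(10):
    a=-59.5-3.2*i
    env.line_to([.4893,.1802,.1412],R(a),speed=.03)
    f0=readout.read_state()["force"][2]
    r=down(.4893,.1802,.1468,9,.015); print("a",round(yaw(),1),"f0",f0.round(1))
    st=readout.read_state()
    if not r and st["tool_pos"][2]>.1460 and st["force"][2]>1.5: print("FREE"); break
E
```

```text
14.36 True [0.49   0.1806 0.1432] [ 2.6  1.  -1.7] [ 0.16 -0.56 -0.05]
a -59.5 f0 6.7
14.87 True [0.4899 0.1805 0.1431] [ 1.1  1.  -0.5] [ 0.16 -0.37 -0.08]
a -62.7 f0 7.8
15.38 True [0.4898 0.1804 0.1432] [ 2.1 -0.5  0.8] [ 0.09 -0.39 -0.07]
a -65.9 f0 6.8
15.89 True [0.4896 0.1804 0.1432] [ 2.8  1.3 -1.8] [ 0.14 -0.54 -0.08]
a -69.1 f0 6.4
16.41 True [0.4895 0.1803 0.1432] [ 1.9 -0.1 -2.3] [ 0.13 -0.53 -0.03]
a -72.3 f0 7.3
16.93 True [0.4895 0.1803 0.1435] [ 2.4  0.5 -1. ] [ 0.01 -0.41 -0.03]
a -75.5 f0 6.5
17.71 False [0.4894 0.18   0.1469] [ 1.1 -1.4  4.4] [-0.11 -0.23 -0.13]
a -78.7 f0 7.0
FREE
```

```bash
python3 - <<'E'
from h import *
from plant import env,grip,readout,eyes
env.line_to([.4893,.1802,.1415],speed=.03)
env.line_to([.4893,.1802,.1415],R(-80.6),speed=.03)
down(.4893,.1802,.1485,6,.015); print(yaw())
# feel the lock: small twists both ways
z=readout.read_state()["tool_pos"][2]
grip(1.0); env.pause(.3)
down(.4893,.1802,z,None,.02)
env.line_to([.4893,.1802,.27],speed=.1)
env.move_to([.45,-.05,.30],R(-80.6)); env.pause(.2)
c=eyes.camera("side"); np.savez("side2.npz",**c); t=eyes.camera("top"); np.savez("top2.npz",**t)
for n,c,z0 in (("side",c,.060),("top",t,.060)):
    W=cloud(c); d=np.linalg.norm(W[...,:2]-[.4885,.179],axis=-1)
    q=W[(d<.036)&(W[...,2]>.085)&(W[...,2]<.12)]; r=cv2.minAreaRect((q[:,:2]*1000).astype(np.float32))
    w,V=np.linalg.eigh(np.cov(q[:,:2].T)); top=W[(d<.035)&(W[...,2]>.1)][:,2]
    print(n,len(q),r,np.degrees(np.arctan2(V[1,1],V[0,1])),"bar top z",np.percentile(top,[50,80,95]).round(4), "plug",np.median(W[(d<.028)&(W[...,2]>.06)&(W[...,2]<.076)][:,2]).round(4))
im=np.hstack([cv2.resize(t["pixels"][188:268,210:310],(400,320)),cv2.resize(eyes.camera("side")["pixels"][190:310,250:400],(400,320))]); cv2.imwrite("pics/end.png",im[:,:,::-1])
print(readout.read_state()["clock"])
E
```

```text
18.7 True [0.4894 0.1802 0.1471] [2.  0.2 0.2] [ 0.1  -0.27  0.05]
-80.59283720452076
19.94 False [0.4893 0.1802 0.1471] [-0.1  0.5  0.3] [ 0.   -0.03  0.04]
side 354 ((487.2210388183594, 182.34121704101562), (53.92548370361328, 16.819419860839844), 10.6533784866333) -170.48654775385856 bar top z [0.1069 0.1082 0.1092] plug 0.0689
top 105 ((487.9514465332031, 177.2164306640625), (52.787635803222656, 14.365971565246582), 9.715391159057617) -170.28363283321985 bar top z [0.1059 0.1078 0.1099] plug 0.0667
22.6
```

View pics/end.png

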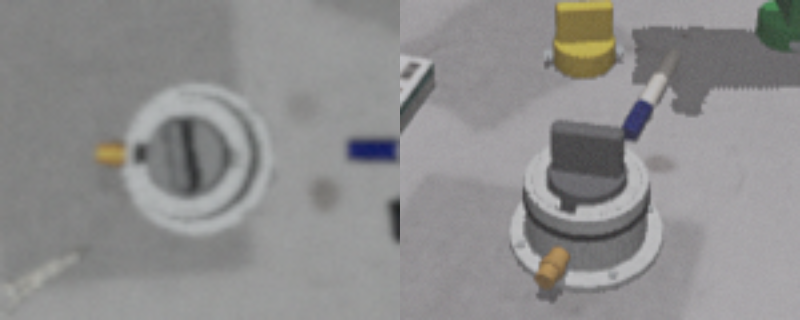

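The picture shows the cap level in the collar, bar at (590,150) on the right half. The bar top is about 108 mm up, so the underside is at 40 mm, and the cap is turned about 1.35 rad. That is the locked position, so I'm handing the job in.

```bash
python3 -c "
from plant import job
print(job.finish_job())"
```

```text
the job is handed in; nothing more can be done
None
```

The cap is on the housing, level and locked about 1.35 rad clockwise of the notches with its underside about 40 mm up. I let go, moved the arm clear and handed the job in at about 23 s; no verdict came back.

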